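# Load the 40 mm label roll

## Robot

A 7-joint arm with a two-finger parallel gripper is mounted at the origin on the work surface; the furniture and walls round the work are solid. World frame = base frame: x ahead of the robot, y to its left, z up, the work surface at z = 0. Lengths are in m, angles in rad, forces in N, time in s.
With the tool pointing down it reaches from about 0.4 to 0.85 m from the base axis. Payload 10.4 kg.
Tool frame: the origin (TCP) lies at the very end of the fingers, on their centre line; the grasp point (between the pads) lies 19 mm behind it; z points along the fingers, y is the line along which they close (so a half turn about z gives the same grasp; the last joint's range is limited). The gripper opens to 87 mm and grips with 3 to 60 N. Pads are 19 mm wide; open, the fingers measure 117 mm over their backs; the gripper's body (75 mm by 190 mm) begins 51 mm behind the grasp point.
Start: joints at [-1.135, 0.332, -0.065, 1.46, 0.022, 1.35, -0.088], TCP at [0.277, 0.56, 0.223] pointing down, gripper open.
Joint ranges: [-2.6, 2.6], [-0.5, 2.12], [-1.47, 1.34], [0.16, 2.42], [-1.27, 4.41], [0.06, 2.06], [-2.6, 2.6]. Speed limits (rad/s): [2.22, 2.22, 2.79, 2.79, 3.14, 3.14, 3.14].

## Interface

Orientations are given as a unit quaternion [x, y, z, w].
In Python, from bench import * gives the robot as it stands.
- The arm moves only by the tool step_arm, never from a script. Its arguments are lists of equal length, an entry for each row: "delta_pos": the shift along the world's x, y, z in units of 25 mm (1.0 is 25 mm), a list of three; "turn": the turn about the world's z in units of 0.12 rad (1.0 is 0.12 rad). In form: {"delta_pos": [[tx, ty, tz], ...], "turn": [turn, ...]}. A call has 1 to 12 rows; each row shifts and turns the commanded pose from where the row before left it; what a row does not reach is not made up. A row lasts 1/10 s, in which the tool goes at most 50 mm and 8.59 degrees, less where a joint would pass 70% of its speed; a pose out of reach is approached as far as the arm can. A call with a number of a shift or a turn outside -1 to 1 is refused whole. A call with a gripper value outside its range is refused whole. "grip" is the closure, from 0 (fully open) to 1 (shut), set as the call begins (left out, the last holds). The fingers move at their own pace and stop on an object; "newtons" is the grip in N (left out, the last holds). Time passes only in rows, so rows that do not move let the fingers close. It gives the time, the measured TCP pose, the force, the opening and the grip force at its end, in the units of the state.
- read_state(): the state, without advancing time (a new reading comes with each control period).
- camera(name): name is "scene" or "side" or "wrist"; returns a dict with "image" (480x640x3 uint8, red, green, blue), "z_map" (480x640 float32, m along the optical axis (not along the pixel's ray), 0 where there is no reading), "mtx" (3x3 intrinsics, pixels), "dist" ([k1, k2, p1, p2, k3] as OpenCV has them; the pictures are not rectified), "view" (4x4, takes a point from world to camera coordinates). Camera axes: x right, y up, looking along -z (the intrinsics and any distortion apply to the point x, -y, -z); pixel columns grow to the right and rows downward; lengths in m; the calibration is good to about 2 mm. A picture is of the moment at which its call begins.
- close_job(): hands the job in; it is judged then, once.
The state is a dict: "time": time; "joint_positions": joint angles; "joint_vel": joint speeds; "joint_torque": joint torques, N m; "ee_pos": TCP position; "eef_rot": TCP orientation; "ft_force": force on the tool from outside, world axes, zero at the start; "torque": the same for the moment, N m; "width": finger opening in m; "grip_force": force on a finger pad.
Only numpy, scipy, OpenCV 4.12 (cv2) and the standard library are available. Lean on these libraries where they do the work, as an engineer would, in place of code of your own. Each camera call takes 0.05 s, during which the arm holds its last target. There are 200 camera calls.

## Task

Load the label stand for the tubs: of the three white label rolls, choose the 40 mm wide one, whose width fills the height of the stand's guide window, and put it over the upright spindle, lying flat on the stand's round table. Lower it right down before you let go, and leave the other two rolls standing where they are.

Things in the scene. Friction and masses are not known exactly. Their poses are not given: they have to be found in the camera images.
- roll40_c (a point): centre (half-way up, on the axis) of the right label roll: white paper, a plain ring standing on its flat end, 60 mm outside diameter, 36 mm bore with a brown card core, 40 mm wide (tall as it stands; its base is 20 mm below this point). Loose, about 0.1 kg; grasp it across its outside. z along its axis
- roll25_c (a point): centre of a look-alike roll to leave alone: same diameters and paper, but only 25 mm tall (base 12.5 mm below this point)
- roll60_c (a point): centre of a look-alike roll to leave alone: same diameters and paper, but 60 mm tall (base 30 mm below this point). A tall fixed stack of cartons stands close beyond the row of rolls and the stand (away from the robot): carry in a straight line from roll to stand, not in an arc outward
- stand: fixed label stand; origin on the spindle's axis at table-top height, z up. Grey base 110 mm along x, y -50 to +100 mm; round steel table 80 mm across, top 14 mm up; spindle 14 mm thick, tip 64 mm up. At y +78 mm a steel guide window: frame 76 mm wide along x, opening 42 mm high, top 66 mm up. A 40 mm roll lying on the round table has its centre 34 mm above the origin
Things that resemble listed ones, but are neither listed nor needed, are in the scene too. What is shaped like the part that bears roll40_c but orange or red is not meant.

How it is judged:
On the way:
1. the 40 mm roll is lowered over the spindle to within 15 mm of the round table while still held (horizontal distance between roll40_c and stand below 0.016 m and z of roll40_c in the frame of stand below 0.049 m and contact force between the fingers and roll40 above 0.5 N), for 0.05 s.
At the end, for the whole second after the job is handed in: The 40 mm roll is on the spindle (axes within 16 mm), lying flat (within 10 degrees) on the round table (height within 6 mm), released and at rest; the 25 mm and 60 mm rolls are within 30 mm of where they stood (horizontal distance between roll40_c and stand below 0.016 m and z of roll40_c in the frame of stand between 0.028 and 0.04 m and angle between roll40_c's own z axis and vertical below 0.17 rad and linear speed of roll40 below 0.02 m/s and distance of each of roll25_c, roll60_c from where it was at the start of the episode below 0.03 m); the robot touches nothing.
It fails at once if a wrong roll (25 or 60 mm) is moved more than 30 mm from its place (distance of any of roll25_c, roll60_c from where it was at the start of the episode above 0.03 m).
It also fails if it takes over 38 s, if anything falls off the work surface, if the arm or the gripper's body presses on something with over 40 N, if the wrist force passes 120 N, or if a joint passes its speed limit or range.

## Working session

There is one attempt and no reset: what is moved stays moved. The work goes in short steps, Python scripts to look and compute and a tool call to move; the robot and the scene stay as the last step left them, time stands still between calls to the robot, and variables do not carry over. Pictures are saved under pics/ and viewed, at most 10 in all, crops included, and the job is handed in when it is done.

Besides the shell and the picture viewer there is one more tool, called after "Call:" by a JSON object that holds its "method" and its "body". step_arm: Moves the arm, as the interface text tells. Shifts and turns lie within -1 to 1; 1 stands for 25 mm of shift or 0.12 rad of turn. Its arguments: {"type":"object","properties":{"delta_pos":{"type":"array"},"turn":{"type":"array"},"grip":{"type":"number"},"newtons":{"type":"number"}},"required":["delta_pos","turn"]}

```bash
mkdir -p pics; cat > h.py <<'E'
from bench import *
import numpy as np, cv2
def world(c):
    K=np.array(c["mtx"]);z=np.array(c["z_map"]);h,w=z.shape
    u,v=np.meshgrid(np.arange(w),np.arange(h))
    p=cv2.undistortPoints(np.stack([u,v],-1).reshape(-1,1,2).astype(np.float64),K,np.array(c["dist"])).reshape(h,w,2)
    P=np.stack([p[...,0]*z,-p[...,1]*z,-z,np.ones_like(z)],-1)
    W=P@np.linalg.inv(np.array(c["view"])).T
    W[z==0]=np.nan
    return W[...,:3]
E
python3 - <<'E'
from h import *
for n in("scene","side"):
    c=camera(n);cv2.imwrite(f"pics/{n}0.png",c["image"][...,::-1]);np.save(f"{n}0.npy",world(c))
    print(n,np.linalg.inv(c["view"])[:3,3])
s=read_state();print(s["time"],s["ee_pos"],s["eef_rot"],s["width"])
E
```

```text
scene [-0.26210649 -0.81797025  0.73673899]
side [ 0.32255554 -1.03200439  0.47499514]
0.1 [0.27667608 0.56003713 0.22184287] [ 2.27393683e-01  9.73802703e-01 -6.28611759e-04 -1.12778607e-04] 0.08670272591935156
```

View pics/scene0.png

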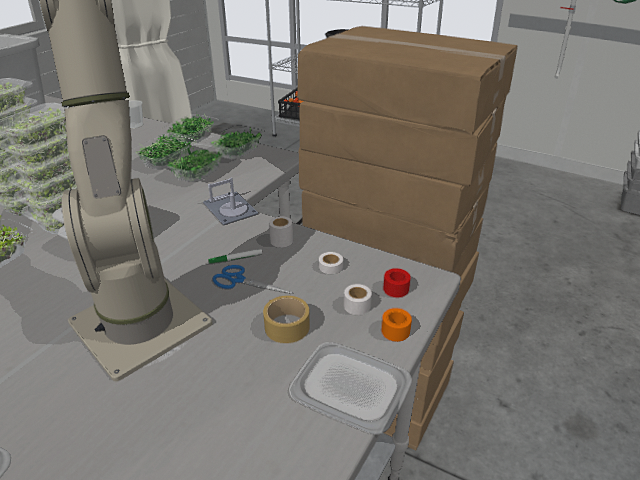

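View pics/side0.png

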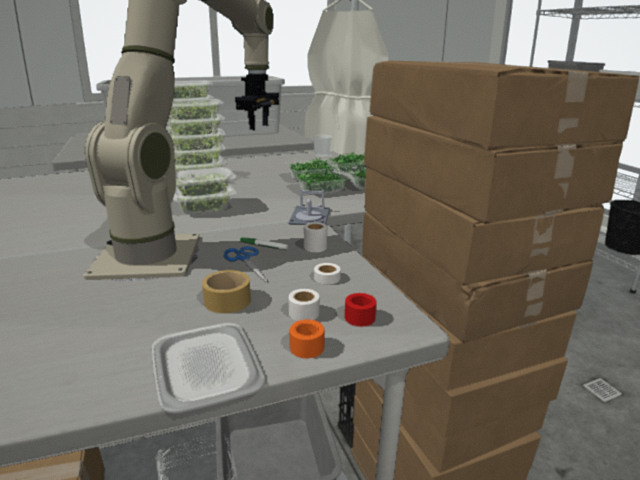

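The white rolls in the scene view are at (281,232), which is tall, (331,262), which is low, and (357,298), which is medium. The stand is at (232,206). In the side view they are at (316,237), (327,273), (304,304) and (311,213). I expect (357,298) to be the 40 mm roll, so I'll measure heights and check an enlarged crop.

```bash
python3 - <<'E'
from h import *
for n,bs in(("scene",dict(tall=(266,214,297,250),low=(315,248,347,277),mid=(341,281,375,317),stand=(200,175,260,225))),("side",dict(tall=(302,220,330,253),low=(312,262,343,286),mid=(286,287,322,322),stand=(285,185,335,226)))):
    W=np.load(n+"0.npy");im=cv2.imread(f"pics/{n}0.png").astype(int)
    for k,(a,b,c,d) in bs.items():
        P=W[b:d,a:c].reshape(-1,3);P=P[P[:,2]>0.008]
        zt=np.percentile(P[:,2],97);T=P[abs(P[:,2]-zt)<.004]
        if k!="stand":
            (cx,cy),r=cv2.minEnclosingCircle(T[:,:2].astype(np.float32))
            print(n,k,"top %.3f"%zt,"circ",np.round([cx,cy,r],3),"mid",np.round((np.percentile(T[:,:2],1,0)+np.percentile(T[:,:2],99,0))/2,3),len(T))
        else:
            print(n,k,zt,np.histogram(P[:,2],bins=np.arange(0.0,.1,.005))[0])
            for lo,hi in((.009,.02),(.02,.035),(.045,.07),(.07,.1)):
                Q=P[(P[:,2]>lo)&(P[:,2]<hi)]
                if len(Q):print(lo,len(Q),Q.min(0).round(3),Q.max(0).round(3),np.median(Q,0).round(3))
a=cv2.imread("pics/scene0.png")[170:330,190:400]
cv2.imwrite("pics/crop.png",cv2.resize(a,None,fx=3.7,fy=3.7,interpolation=cv2.INTER_CUBIC))
E
```

```text
scene tall top 0.062 circ [0.424 0.014 0.032] mid [0.424 0.013] 163
scene low top 0.028 circ [ 0.436 -0.156  0.031] mid [ 0.435 -0.157] 185
scene mid top 0.042 circ [ 0.374 -0.296  0.032] mid [ 0.374 -0.295] 258
scene stand 0.0657309545323123 [  0 248 401 131  21  16  13  16  16  16  20  31  50  32   2   0   0   0
   0]
0.009 662 [0.364 0.162 0.009] [0.495 0.471 0.02 ] [0.425 0.233 0.012]
0.02 50 [0.402 0.216 0.021] [0.48  0.455 0.035] [0.422 0.291 0.026]
0.045 149 [0.403 0.215 0.045] [0.481 0.311 0.07 ] [0.428 0.299 0.061]
0.07 2 [0.432 0.29  0.07 ] [0.471 0.296 0.071] [0.451 0.293 0.07 ]
side tall top 0.060 circ [0.425 0.014 0.032] mid [0.422 0.014] 139
side low top 0.026 circ [ 0.434 -0.154  0.032] mid [ 0.433 -0.154] 208
side mid top 0.040 circ [ 0.376 -0.324  0.059] mid [ 0.372 -0.324] 342
side stand 0.06348880506464556 [  0 150 254  70  57  47  50  39  17  14  19  79  59  15   0   0   0   0
   0]
0.009 379 [0.369 0.169 0.009] [0.535 0.53  0.02 ] [0.434 0.235 0.013]
0.02 154 [0.403 0.214 0.02 ] [0.534 0.513 0.035] [0.464 0.46  0.027]
0.045 186 [0.396 0.017 0.045] [0.474 0.312 0.068] [0.427 0.289 0.059]
```

View pics/crop.png

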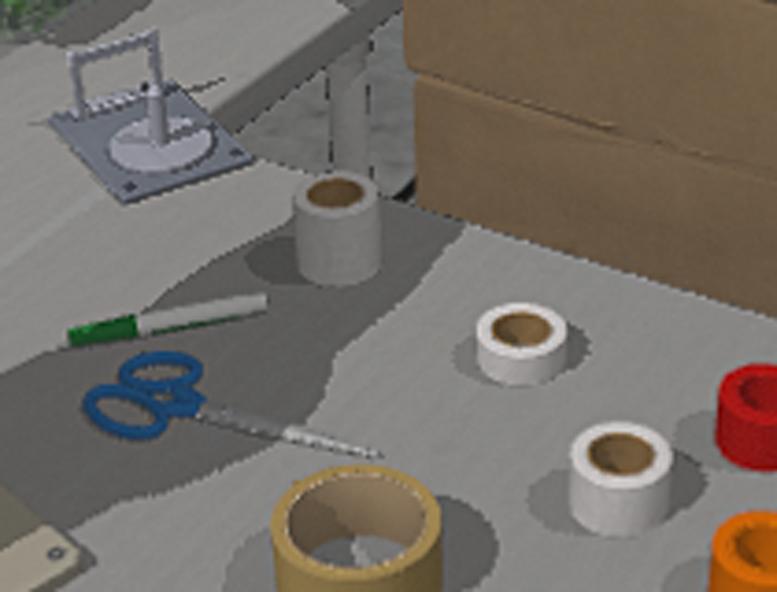

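The crop confirms it. The medium roll at (357,298) tops out at about 41 mm, so it is the 40 mm roll. The low one at (331,262) measures about 26 mm and the tall one at (281,232) about 61 mm. The red and orange rings aren't meant. Next I'll measure the spindle and the neighbouring objects.

```bash
python3 - <<'E'
from h import *
for n in("scene","side"):
    W=np.load(n+"0.npy");im=cv2.cvtColor(cv2.imread(f"pics/{n}0.png"),cv2.COLOR_BGR2HSV)
    ok=(W[...,0]>.2)&(W[...,0]<.6)&(W[...,1]>-.5)&(W[...,1]<.1)&(W[...,2]>.01)&(W[...,2]<.08)
    for k,m in(("red",(im[...,0]<4)|(im[...,0]>175)),("orange",(im[...,0]>5)&(im[...,0]<14))):
        P=W[ok&m&(im[...,1]>200)];print(n,k,np.percentile(P,[2,98],axis=0).round(3).tolist())
    P=W[ok&(im[...,1]<40)&(W[...,1]<-.25)&(W[...,1]>-.34)&(W[...,0]>.33)&(W[...,0]<.42)];print(n,"roll",np.percentile(P,[1,99],axis=0).round(3).tolist())
    P=W[(W[...,0]>.3)&(W[...,0]<.8)&(abs(W[...,1])<.4)&(W[...,2]>.1)&(W[...,2]<.3)];print(n,"carton",np.percentile(P,[1,50,99],axis=0).round(3).tolist())
    # stand
    R=(abs(W[...,0]-.435)<.1)&(W[...,1]>.13)&(W[...,1]<.27)
    S=W[R&(W[...,2]>.03)&(W[...,2]<.08)];print("spindle",len(S),np.median(S,0).round(4),np.percentile(S,[2,98],axis=0).round(3).tolist())
    T=W[R&(im[...,1]<45)&(W[...,2]>.0115)&(W[...,2]<.0165)]
    print("disc",len(T),np.percentile(T,[2,98],axis=0).round(3).tolist(),cv2.minEnclosingCircle(T[:,:2].astype(np.float32)))
    F=W[(abs(W[...,0]-.435)<.08)&(W[...,1]>.275)&(W[...,1]<.33)&(W[...,2]>.03)&(W[...,2]<.08)]
    v=np.polyfit(F[:,0],F[:,1],1);print("frame",v,F[:,0].min(),F[:,0].max(),F.mean(0))
E
```

```text
scene red [[0.449, -0.35, 0.012], [0.503, -0.297, 0.043]]
scene orange [[0.343, -0.431, 0.015], [0.397, -0.374, 0.043]]
scene roll [[0.343, -0.326, 0.011], [0.4, -0.267, 0.043]]
scene carton [[0.559, -0.349, 0.102], [0.629, -0.173, 0.209], [0.775, 0.079, 0.298]]
spindle 55 [0.4228 0.2199 0.0478] [[0.417, 0.215, 0.032], [0.431, 0.228, 0.065]]
disc 273 [[0.383, 0.183, 0.012], [0.463, 0.259, 0.016]] ((0.4179086983203888, 0.21193543076515198), 0.05937860161066055)
frame [-0.21094399  0.39271978] 0.40262627464741857 0.4806334062477435 [0.43974818 0.29995754 0.05711005]
side red [[0.449, -0.35, 0.011], [0.5, -0.299, 0.041]]
side orange [[0.342, -0.432, 0.011], [0.394, -0.381, 0.04]]
side roll [[0.343, -0.324, 0.011], [0.401, -0.268, 0.041]]
side carton [[0.561, -0.35, 0.102], [0.657, -0.279, 0.209], [0.796, 0.073, 0.298]]
spindle 45 [0.4237 0.2203 0.0465] [[0.418, 0.216, 0.03], [0.427, 0.225, 0.064]]
disc 183 [[0.387, 0.186, 0.012], [0.459, 0.26, 0.016]] ((0.42080581188201904, 0.22252924740314484), 0.04281463101506233)
frame [-0.23093097  0.4011293 ] 0.4026845086489308 0.4744380191357441 [0.43563396 0.30052793 0.05530924]
```

Call:
{"method": "step_arm", "body": {"delta_pos": [[0.5,-1,0],[0.5,-1,0],[0.5,-1,0],[0.5,-1,0],[0.5,-1,0],[0.5,-1,0],[0.5,-1,0],[0.5,-1,0],[0.5,-1,0],[0.5,-1,0],[0.5,-1,0],[0.5,-1,0]], "turn": [-0.53,-0.53,-0.53,-0.53,-0.53,-0.53,-0.53,-0.53,-0.53,-0.53,-0.53,-0.53], "grip": 0}}

```text
time: 1.3
ee_pos: [0.4278, 0.2583, 0.2226]
eef_rot: [0.576, 0.818, 0.0, 0.0]
ft_force: [1.3, -0.5, 0.5]
width: 0.0865
grip_force: 0.0
```

Call:
{"method": "step_arm", "body": {"delta_pos": [[0,-1,0],[0,-1,0],[0,-1,0],[0,-1,0],[0,-1,0],[0,-1,0],[0,-1,0],[0,-1,0],[0,-1,0],[0,-1,0],[0,-1,0],[0,-1,0]], "turn": [0,0,0,0,0,0,0,0,0,0,0,0]}}

```text
time: 2.5
ee_pos: [0.4266, -0.0417, 0.2226]
eef_rot: [0.575, 0.818, 0.0, -0.0]
ft_force: [0.8, 0.1, -0.2]
width: 0.0872
grip_force: 0.0
```

Call:
{"method": "step_arm", "body": {"delta_pos": [[-0.2,-1,0],[-0.2,-1,0],[-0.2,-1,0],[-0.2,-1,0],[-0.2,-1,0],[-0.2,-1,0],[-0.2,-1,-0.3],[-0.2,-1,-0.3],[-0.2,-1,-0.3],[-0.2,-1,-0.3],[0,0,0],[0,0,0]], "turn": [0,0,0,0,0,0,0,0,0,0,0,0]}}

```text
time: 3.7
ee_pos: [0.3761, -0.2904, 0.1925]
eef_rot: [0.575, 0.818, -0.0, -0.0]
ft_force: [-0.5, -0.3, -0.3]
width: 0.087
grip_force: 0.0
```

```bash
python3 - <<'E'
from h import *
c=camera("wrist");cv2.imwrite("pics/w1.png",c["image"][...,::-1]);W=world(c)
s=read_state();print(s["time"],s["ee_pos"],s["eef_rot"],s["joint_positions"])
M=(W[...,2]>.035)&(W[...,2]<.047)&(np.hypot(W[...,0]-.373,W[...,1]+.296)<.045)
P=W[M];print(len(P),P[:,2].mean() if len(P) else 0,np.percentile(P,[1,99],axis=0),cv2.minEnclosingCircle(P[:,:2].astype(np.float32)))
E
```

```text
3.75 [ 0.37656575 -0.28963362  0.19261101] [ 5.74267584e-01  8.18667653e-01  7.23577359e-05 -1.08168619e-04] [-0.35102599 -0.02429386  0.91705729  1.92197638  0.02026381  1.23466609
  0.90657811]
2392 0.03889478429471576 [[ 0.34508694 -0.31918441  0.0357752 ]
 [ 0.40125991 -0.26272359  0.04071166]] ((0.37311774492263794, -0.2914271056652069), 0.030061867088079453)
```

View pics/w1.png

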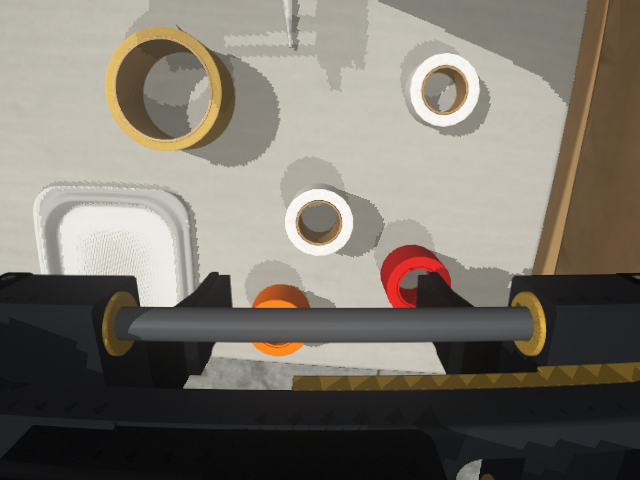

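The wrist view shows the 40 mm roll at (319,222), clear of the tape, the tray and the red and orange rings. I'll lower onto it.

Call:
{"method": "step_arm", "body": {"delta_pos": [[-0.13,-0.13,-0.9],[0,0,-0.9],[0,0,-0.9],[0,0,-0.9],[0,0,-0.9],[0,0,-0.9],[0,0,-0.9],[0,0,-0.5],[0,0,-0.3],[0,0,-0.1],[0,0,0],[0,0,0]], "turn": [0,0,0,0,0,0,0,0,0,0,0,0]}}

```text
time: 4.95
ee_pos: [0.3741, -0.2931, 0.0133]
eef_rot: [0.574, 0.819, 0.0, 0.001]
ft_force: [0.2, 0.6, 0.3]
width: 0.0869
grip_force: 0.0
```

Call:
{"method": "step_arm", "body": {"delta_pos": [[0,0,0],[0,0,0],[0,0,0],[0,0,0],[0,0,0],[0,0,0],[0,0,0],[0,0,0]], "turn": [0,0,0,0,0,0,0,0], "grip": 1, "newtons": 15}}

```text
time: 5.75
ee_pos: [0.3735, -0.2929, 0.0126]
eef_rot: [0.574, 0.819, 0.0, -0.0]
ft_force: [-1.3, 1.0, 2.4]
width: 0.0601
grip_force: 15.0
```

Call:
{"method": "step_arm", "body": {"delta_pos": [[0,0,0.3],[0,0,0.6],[0,0,0.8],[0,0,0.8],[0,0,0.8],[0,0,0.8],[0,0,0.6],[0,0,0.3],[0,0,0]], "turn": [0,0,0,0,0,0,0,0,0]}}

```text
time: 6.65
ee_pos: [0.374, -0.293, 0.1383]
eef_rot: [0.574, 0.819, 0.001, 0.001]
ft_force: [-0.6, -0.3, -0.6]
width: 0.0595
grip_force: 15.0
```

Call:
{"method": "step_arm", "body": {"delta_pos": [[0.09,0.5,0],[0.09,0.9,0],[0.09,0.9,0],[0.09,0.9,0],[0.09,0.9,0],[0.09,0.9,0],[0.09,0.9,0],[0.09,0.9,0],[0.09,0.9,0],[0.09,0.9,0],[0.09,0.9,0],[0.09,0.9,0]], "turn": [0,0,0,0,0,0,0,0,0,0,0,0]}}

```text
time: 7.85
ee_pos: [0.3999, -0.032, 0.1366]
eef_rot: [0.574, 0.819, -0.001, -0.001]
ft_force: [0.3, 0.5, -1.6]
width: 0.0595
grip_force: 15.0
```

Call:
{"method": "step_arm", "body": {"delta_pos": [[0.09,0.9,0],[0.09,0.9,0],[0.09,0.9,0],[0.09,0.9,0],[0.09,0.9,0],[0.09,0.9,0],[0.09,0.9,0],[0.09,0.9,0],[0.09,0.9,0],[0.09,0.9,0],[0,0.5,0],[0,0,0]], "turn": [0,0,0,0,0,0,0,0,0,0,0,0]}}

```text
time: 9.05
ee_pos: [0.4224, 0.2056, 0.1367]
eef_rot: [0.573, 0.82, -0.001, -0.0]
ft_force: [0.4, -0.6, -1.9]
width: 0.0595
grip_force: 15.0
```

```bash
python3 - <<'E'
from h import *
s=read_state();print(s["time"],s["ee_pos"],s["width"],s["grip_force"])
ims=[]
for n in("scene","side","wrist"):
    c=camera(n);W=world(c);im=c["image"][...,::-1]
    R=(np.hypot(W[...,0]-.423,W[...,1]-.222)<.05)
    S=W[R&(W[...,2]>.025)&(W[...,2]<.075)];print(n,"spindle",len(S),np.median(S,0).round(4) if len(S) else "")
    hsv=cv2.cvtColor(np.ascontiguousarray(im),cv2.COLOR_BGR2HSV)
    S=W[R&(W[...,2]>.08)&(W[...,2]<.175)&(hsv[...,1]<60)&(hsv[...,2]>110)];print("roll",len(S),np.percentile(S,[2,98],axis=0).round(3).tolist() if len(S) else "")
    ims.append(cv2.resize(im[120:280,180:340] if n=="scene" else im[120:280,230:390] if n=="side" else im[:,80:560],(266,266)))
cv2.imwrite("pics/pre.png",np.hstack(ims))
E
```

```text
9.05 [0.4223878  0.20563016 0.13668119] 0.05945379711475937 15.000046844797907
scene spindle 62 [0.4232 0.2208 0.0458]
roll 236 [[0.395, 0.173, 0.127], [0.448, 0.225, 0.167]]
side spindle 51 [0.4216 0.2203 0.0454]
roll 256 [[0.399, 0.173, 0.126], [0.447, 0.222, 0.165]]
wrist spindle 471 [0.424  0.2297 0.059 ]
roll 8881 [[0.396, 0.18, 0.129], [0.449, 0.235, 0.165]]
```

View pics/pre.png

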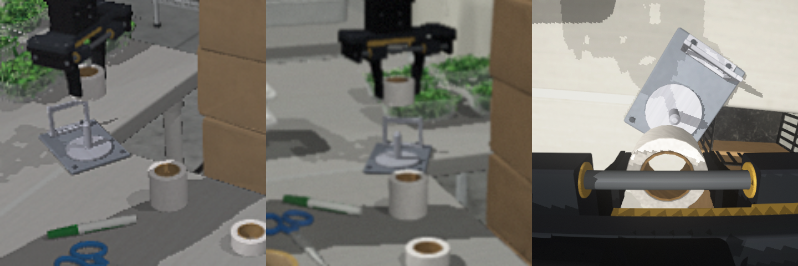

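The roll is held upright 19 mm short of the spindle in y, with the spindle axis at about (0.4235, 0.225). I'll shift across, then lower.

Call:
{"method": "step_arm", "body": {"delta_pos": [[0.05,0.4,0],[0,0.36,0],[0,0,0],[0,0,-0.4],[0,0,-0.5],[0,0,-0.5],[0,0,-0.5],[0,0,-0.4],[0,0,-0.2],[0,0,0]], "turn": [0,0,0,0,0,0,0,0,0,0]}}

```text
time: 10.2
ee_pos: [0.4239, 0.2233, 0.0742]
eef_rot: [0.574, 0.819, -0.001, -0.0]
ft_force: [0.1, -0.3, -0.1]
width: 0.0597
grip_force: 15.0
```

```bash
python3 - <<'E'
from h import *
ims=[]
for n in("scene","side","wrist"):
    c=camera(n);im=c["image"][...,::-1]
    if n=="wrist":
        W=world(c);R=(np.hypot(W[...,0]-.4235,W[...,1]-.2245)<.012)&(W[...,2]>.05)&(W[...,2]<.07);print(R.sum(),np.median(W[R],0) if R.any() else"")
    ims.append(cv2.resize(im[150:250,190:290] if n=="scene" else im[140:240,260:360] if n=="side" else im[120:480,140:500],(266,266)))
cv2.imwrite("pics/low.png",np.hstack(ims))
E
```

```text
190 [0.42550081 0.22562491 0.06221079]
```

View pics/low.png

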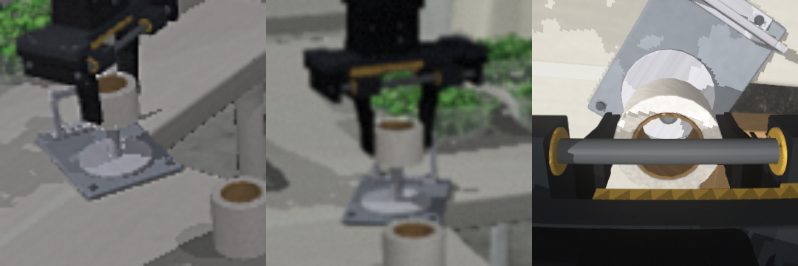

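The roll is over the spindle with its tip inside the bore, which the wrist crop shows around (668,120). I'll lower it fully.

Call:
{"method": "step_arm", "body": {"delta_pos": [[0.04,0.06,-0.3],[0,0,-0.3],[0,0,-0.3],[0,0,-0.3],[0,0,-0.3],[0,0,-0.2],[0,0,-0.1],[0,0,-0.05],[0,0,0],[0,0,0]], "turn": [0,0,0,0,0,0,0,0,0,0]}}

```text
time: 11.35
ee_pos: [0.4255, 0.2252, 0.0291]
eef_rot: [0.574, 0.819, 0.0, 0.0]
ft_force: [0.2, 0.4, -0.2]
width: 0.0594
grip_force: 15.0
```

Call:
{"method": "step_arm", "body": {"delta_pos": [[0,0,-0.08],[0,0,0],[0,0,0]], "turn": [0,0,0]}}

```text
time: 11.65
ee_pos: [0.4253, 0.2252, 0.0268]
eef_rot: [0.574, 0.819, 0.0, 0.0]
ft_force: [0.3, -1.1, -1.2]
width: 0.0595
grip_force: 15.0
```

Call:
{"method": "step_arm", "body": {"delta_pos": [[0,0,0],[0,0,0],[0,0,0],[0,0,0],[0,0,0],[0,0,0],[0,0,0],[0,0,0]], "turn": [0,0,0,0,0,0,0,0], "grip": 0}}

```text
time: 12.45
ee_pos: [0.4253, 0.2251, 0.0268]
eef_rot: [0.574, 0.819, 0.0, 0.0]
ft_force: [-1.3, 0.1, 0.3]
width: 0.0872
grip_force: 0.0
```

Call:
{"method": "step_arm", "body": {"delta_pos": [[0,0,0.3],[0,0,0.6],[0,0,0.8],[0,0,0.8],[0,0,0.8],[0,0,0.8],[0,0,0.8],[0,0,0.5],[0,0,0.2],[0,0,0],[0,0,0]], "turn": [0,0,0,0,0,0,0,0,0,0,0]}}

```text
time: 13.55
ee_pos: [0.4249, 0.2249, 0.1661]
eef_rot: [0.574, 0.819, -0.001, -0.0]
ft_force: [0.3, 0.9, -0.7]
width: 0.0868
grip_force: 0.0
```

```bash
python3 - <<'E'
from h import *
ims=[]
for n in("scene","side"):
    c=camera(n);W=world(c);im=np.ascontiguousarray(c["image"][...,::-1])
    hsv=cv2.cvtColor(im,cv2.COLOR_BGR2HSV)
    for k,x,y,h in(("40",.4245,.225,.054),("60",.424,.014,.061),("25",.435,-.156,.027)):
        P=W[(np.hypot(W[...,0]-x,W[...,1]-y)<.045)&(abs(W[...,2]-h)<.004)&(hsv[...,1]<60)]
        print(n,k,P[:,2].mean().round(4),np.percentile(P[:,:2],[2,98],axis=0).mean(0).round(3))
    ims.append(cv2.resize(im[140:290,190:340] if n=="scene" else im[140:290,240:390],(400,400)))
cv2.imwrite("pics/end.png",np.hstack(ims))
E
```

```text
scene 40 0.0543 [0.426 0.221]
scene 60 0.0603 [0.424 0.013]
scene 25 0.0258 [ 0.435 -0.156]
side 40 0.0533 [0.424 0.22 ]
side 60 0.0595 [0.422 0.015]
side 25 0.0247 [ 0.434 -0.155]
```

View pics/end.png

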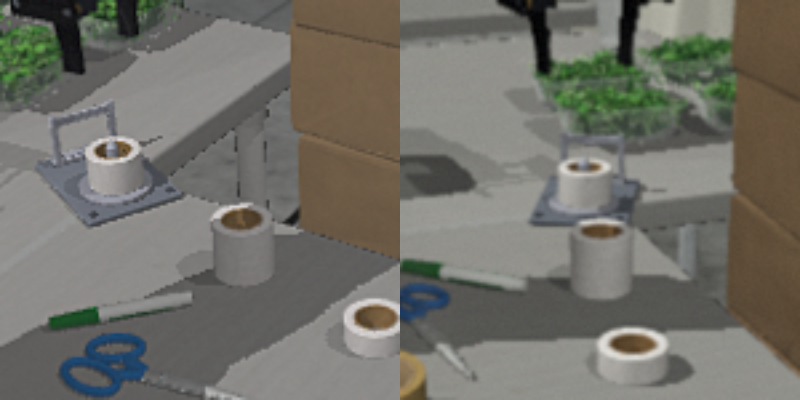

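The roll lies flat on the table around the spindle, with its top at 54 mm, and the gripper is clear. The other two rolls haven't moved.

```bash
python3 -c "
from bench import *
print(close_job())"
```

```text
the job is handed in; nothing more can be done
None
```

The 40 mm roll is on the spindle, lying flat on the round table and released; the 25 mm and 60 mm rolls stand where they were, and I handed the job in at about 13.7 s (no verdict was returned).

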